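Put the sharp tools back in their fitted tray and close its keeper

ROBOT

A 6-joint arm with a two-finger parallel gripper is mounted at the origin on the work surface; the furniture and walls round the work are solid. World frame = base frame: x ahead of the robot, y to its left, z up, the work surface at z = 0. Lengths are in mm, angles in degrees, forces in N, time in s.
With the tool pointing down it reaches from about 350 to 850 mm from the base axis. Payload 8.1 kg.
Tool frame: the origin (TCP) lies midway between the tips of the shut fingers; the grasp point (between the pads) lies 19 mm behind it (r.pinch_z is the distance from the TCP to the grasp point, in mm); z points along the fingers, y is the line along which they close (so a half turn about z gives the same grasp; the last joint's range is limited). The gripper opens to 85 mm and grips with 20 to 120 N. Pads are 22 mm wide; open, the fingers measure 114 mm over their backs; the gripper's body (76 mm by 85 mm) begins 54 mm behind the grasp point. The pads swing forward as they close: fully open they stand 13 mm farther back than shut.
Start: joints at [-75.768, 7.471, 85.268, -0, 87.261, -4.893], TCP at [196.601, -566.88, 231.292] pointing down, gripper open.
Joint ranges: [-169.43, 169.43], [-51.17, 129.36], [1.28, 143.12], [-76.62, 256.62], [0, 156.53], [-152.29, 152.29]. Speed limits (degrees/s): [136.94, 136.94, 159.86, 180, 180, 180].

INTERFACE

Orientations are given as [roll, pitch, yaw] about the fixed x, y, z axes, in that order (R = Rz(yaw) Ry(pitch) Rx(roll)).
In Python, from bench import r gives the robot as it stands.
- The arm moves only by the shell command python3 -m jog 'ROWS' [OPENING] [FORCE]. ROWS is JSON, one flat list of numbers, 6 for each row, row after row: the shift along the tool's x, y, z in m, then the turn, a rotation vector about the tool's x, y, z in rad. A call has 1 to 8 rows; each row is the pose to reach, as a shift and turn from the pose commanded when the call began, along the tool's axes at that moment; what a row does not reach only later rows make up. A row lasts 1/8 s, in which the tool goes at most 62.5 mm and 10.7 degrees, less where a joint would pass 70% of its speed; a pose out of reach is approached as far as the arm can. A call with a gripper value outside its range is refused whole. OPENING is the opening, from -1 (shut) to 1 (fully open), set as the call begins (- or left out, the last holds). The fingers move at their own pace and stop on an object; FORCE is the grip in N (left out, the last holds). Time passes only in rows, so rows that repeat a pose let the fingers close. It gives the time, the measured TCP pose, the force, the opening and the grip force at its end, in the units of the state.
- r.sense(): the state, without advancing time (a new reading comes with each control period).
- r.snapshot(name): name is "side" or "top" or "wrist"; returns a dict with "pixels" (480x640x3 uint8, red, green, blue), "range_z" (480x640 float32, mm along the optical axis (not along the pixel's ray), 0 where there is no reading), "K" (3x3 intrinsics, pixels), "rvec" (rotation vector, rad) and "tvec" (3), from world to camera coordinates, as OpenCV has them. Camera axes: x right, y down, z forward; pixel columns grow to the right and rows downward; lengths in mm; the calibration is good to about 2 mm. A picture is of the moment at which its call begins.
- r.hand_in(): hands the job in; it is judged then, once.
Trained networks look in a picture, given as the dict that the camera call returned (one of the last four; its "shot" number tells which), for a name from the list of things; names that differ only in an ending like _2 or _b are one class to them, and where a whole thing is asked for, a point or a joint stands for the part that bears it (a point fixed in the world has none). Each returns a list of dicts, best first, with "score" (0 to 1); they miss things now and then, are a little off and sometimes report something else, mostly with a low value. They report only what shows in the picture. A call takes as long as a camera call. They do not tell look-alikes from the thing itself.
- r.look_for(picture, target): "bbox" ([left, top, right, bottom] in pixels, round what is visible of it).
- r.outline_of(picture, target): "region" (480x640 bool, what is visible of it) and "bbox" ([left, top, right, bottom] in pixels, round what is visible of it).
The state is a dict: "time": time; "joint_pos": joint angles; "qd": joint speeds; "joint_efforts": joint torques, N m; "tool_pos": TCP position; "tcp_rot": TCP orientation; "ft_force": force on the tool from outside, world axes, zero at the start; "wrist_torque": the same for the moment, N m; "finger_gap": finger opening in mm; "grip_force": force on a finger pad.
Only numpy, scipy, OpenCV 4.12 (cv2) and the standard library are available. Lean on these libraries where they do the work, as an engineer would, in place of code of your own. Each camera call takes 0.05 s, during which the arm holds its last target. There are 200 camera calls.

TASK

Put the scissors, the peeler and the slotted turner away in the pale wooden fitted tray: lay each one flat in the recess cut to its shape, then swing the tray's steel keeper bar across the handles until it is fully home under its catch. Leave the tumbler, jar, onion and pepper mill where they stand.

Things in the scene. Friction and masses are not known exactly. Their poses are not given: they have to be found in the camera images.
- tray: Pale wooden tray, dark recess floors, 240 (x) x 220 (y) x 28 mm, fixed; origin under its centre; handle end at -x. Three recesses along x, 3.5 to 5 mm of play round each tool, tips to +x. A finger trough, floor at z = 6 mm, crosses them all from x = -24 to 26 mm (ends at y = -94, open at +y). The catch, at (-80, 101) mm, is 42 mm high and covers the shut bar's end.
- keeper (a joint): Flat steel keeper bar, 16 wide, 4 thick, its underside 31 mm above the worktop, turning about a vertical pin at tray (-75, -102) mm. 0 = shut: it lies along tray +y, 202 mm long, over the handles, end under the catch; grows clockwise seen from above; 1.57 = along the tray's rim, pointing to tray +x; stop at 1.95. Stays where left. At the start it is swung clear of the recesses.
- keeper_knob (a point): Middle of the black upright knob on the keeper, 175 mm from the pin: a round stud 16 mm in diameter reaching from 35 to 58 mm above the worktop (this point is at 46 mm).
- keeper_pivot (a point): Point on the keeper's pin axis, fixed to the tray at (-75, -102, 46) mm; its axes are the tray's.
- scissors: Kitchen scissors, closed, two blue loops, 199 mm long (along its y), 84 mm wide over the loops, 9 mm thick. Origin at the middle of its length on the underside; the loops are at +y (from y = 37 to 98 mm), the blades point to -y: 15 mm wide, 3 to 6 mm above the underside, straight from y = 35 to -100. Grip across the blades near the origin.
- scissors_tip (a point): Tip of the scissors' blades, 100 mm from its origin, at underside level.
- peeler: Peeler with thick dark green handle, 170 mm long (along its x). Handle from x = -85 to 20 mm, 26 wide, from 2 mm below the origin to 20 mm above it; the blade, 14 wide and 6 thick, points to +x up to x = 85. Origin at the middle of its length, 2 mm above its underside.
- peeler_tip (a point): Tip of the peeler's blade, 85 mm from its origin along x.
- turner: Small slotted steel turner with black handle, 200 mm long (along its x). Handle from x = -100 to 12 mm, 20 wide, 14 thick; thin neck; blade from x = 28 to 100 mm, 60 wide, 2.5 thick, flat on the underside. Origin at the middle of its length on the underside.
- turner_tip (a point): Front edge of the turner's blade, 100 mm from its origin along x, on the underside.
- seat_scissors (a point): Where the scissors's origin lies when it is home in its recess; axes are the tray's. Recess floor 16 mm above the worktop; loop bay 92 mm wide from tray x = -103 to -33, blade slot 23 wide to x = 103.
- seat_scissors_tip (a point): Where the scissors's tip lies when it is home, 100 mm along tray +x from the seat.
- seat_turner (a point): Where the turner's origin lies when it is home in its recess; axes are the tray's. Recess floor 12 mm above the worktop; handle slot 27 mm wide from tray x = -103 to the trough, blade bay 67 wide from x = 26 to 103.
- seat_turner_tip (a point): Where the turner's tip lies when it is home, 100 mm along tray +x from the seat.
- seat_peeler (a point): Where the peeler's origin lies when it is home in its recess; axes are the tray's. Recess floor 6 mm above the worktop; handle slot 33 mm wide from tray x = -88 to the trough, blade slot 22 wide from x = 26 to 88.
- seat_peeler_tip (a point): Where the peeler's tip lies when it is home, 85 mm along tray +x from the seat.
- tumbler: Bystander: glass tumbler, 81 mm in diameter, 92 mm tall, origin under its centre.
- jar: Bystander: small jar with a red lid, 60 mm in diameter, 86 mm tall, origin under its centre.
- onion: Bystander: red onion, about 84 mm across, 82 mm tall, origin under its centre.
- pepper_mill: Bystander: dark wooden pepper mill, 58 mm in diameter, 170 mm tall, origin under its centre.
Things that resemble listed ones, but are neither listed nor needed, are in the scene too. Leave any turquoise look-alike of the turner alone.

How it is judged:
By the outcome, as a careful person would: the job done as asked, in the order asked, and still so for the second after the job is handed in, with the robot touching nothing.
It also fails if it takes over 72 s, if anything falls off the work surface, if the arm or the gripper's body presses on something with over 40 N, if the wrist force passes 120 N, or if a joint passes its speed limit or range.

## Working session

There is one attempt and no reset: what is moved stays moved. The work goes in short steps, Python scripts to look and compute and a shell command to move; the robot and the scene stay as the last step left them, time stands still between calls to the robot, and variables do not carry over. Pictures are saved under pics/ and viewed, at most 10 in all, crops included, and the job is handed in when it is done.

```bash
mkdir -p pics; ls
cat > h.py <<'E'
import numpy as np, cv2
from bench import r
from scipy.spatial.transform import Rotation as Ro
def cam(p):
    R=cv2.Rodrigues(np.array(p["rvec"],float))[0]; return R,np.array(p["tvec"],float).ravel(),np.array(p["K"],float)
def cloud(p):
    R,t,K=cam(p); z=p["range_z"]; v,u=np.mgrid[:480,:640]
    c=np.stack([(u-K[0,2])/K[0,0]*z,(v-K[1,2])/K[1,1]*z,z],-1)
    w=(c-t)@R; w[z==0]=np.nan; return w
def save(p,n): cv2.imwrite(f"pics/{n}.png",p["pixels"][:,:,::-1])
def proj(p,X):
    return cv2.projectPoints(np.array(X,float).reshape(-1,3),np.array(p["rvec"],float),np.array(p["tvec"],float),np.array(p["K"],float),None)[0].reshape(-1,2)
E
python3 - <<'E'
from h import *
np.set_printoptions(precision=1,suppress=True)
for n in ["top","side"]:
    p=r.snapshot(n); save(p,n+"0"); w=cloud(p)
    for t in ["tray","keeper","keeper_knob","scissors","peeler","turner","tumbler","jar","onion","pepper_mill"]:
        for o in r.outline_of(p,t)[:3]:
            m=o["region"]; q=w[m]; q=q[~np.isnan(q[:,0])]
            print(n,t,round(o["score"],2),np.array(o["bbox"]),np.median(q,0) if len(q) else None, np.percentile(q[:,2],[5,95]) if len(q) else "")
print(r.sense())
E
```

```text
pics
top tray 0.58 [245.6 177.9 358.8 283.8] [529.7  -9.5  18.5] [ 2.5 34.8]
top keeper 0.78 [324.2 197.7 360.6 270.4] [ 525.3 -125.3   35.3] [21.3 53.3]
top scissors 0.93 [128.8 253.7 204.7 287.9] [404.2 398.9   7.4] [-1.9 14.4]
top scissors 0.45 [248.4 177.  359.9 279.6] [530.5  -9.6  19.2] [ 3.6 34.8]
top peeler 0.83 [140.2 192.2 198.1 201.3] [611.9 370.9  12.9] [ 3.6 19.2]
top turner 0.94 [420.9 332.9 492.9 355.8] [ 220.7 -480.3    6.4] [-1.4 17.6]
top turner 0.86 [385.5 196.1 454.9 240.1] [ 582.6 -363.9    6.8] [-1.4 17.3]
top turner 0.63 [249.4 176.  356.9 281.1] [530.9  -9.8  18.9] [ 3.1 34.8]
top tumbler 0.77 [413.1 260.  447.1 295.9] [ 410.9 -373.4   20.2] [ 8.1 90.2]
top tumbler 0.64 [322.7 196.8 357.5 267.7] [ 522.  -123.3   35.3] [ 7.8 52.7]
top jar 0.68 [333.8 294.3 356.4 313.9] [ 332.4 -135.5   86.2] [38.5 92.4]
top jar 0.65 [327.6 199.8 357.2 269.6] [ 522.1 -123.1   35.7] [29.7 54.4]
top pepper_mill 0.66 [195.9 130.2 225.5 162.7] [731.2 218.4 123.9] [ 13.  161.7]
side tray 0.68 [241.  197.4 345.1 277.3] [527.2  -0.4  21.9] [ 5.5 34.4]
side tray 0.22 [361.6 200.5 376.9 
[... 843 characters left out ...]
355.5 290.2] [334.5 173.4  50.5] [25.5 68.4]
side onion 0.53 [244.9 200.4 346.6 276.3] [523.5  -0.3  21.4] [ 5.2 33.9]
side pepper_mill 0.72 [284.5 198.4 322.6 222.9] [ 567.8 -140.1   36.8] [30.9 55.7]
side pepper_mill 0.57 [184.  230.4 205.9 286.3] [732.2 242.1  80.3] [ 11.6 157.8]
{'time': 1.1, 'joint_pos': array([-75.8,   7.5,  85.3,  -0. ,  87.3,  -4.9]), 'qd': array([-0. , -0. ,  0.1,  0.1,  0. , -0. ]), 'joint_efforts': array([ -0. , -56.9, -50.1,  -0. ,   0. ,  -0. ]), 'tool_pos': array([ 196.6, -566.9,  231.3]), 'tcp_rot': array([-180. ,    0. ,   19.1]), 'ft_force': array([-0.3, -1. , -0.2]), 'wrist_torque': array([ 0.,  0., -0.]), 'grip_force': 0.0, 'finger_gap': 85.15108994340248}
```

Run:
```python
import cv2
t=cv2.imread("pics/top0.png")
cv2.imwrite("pics/topcrop.png",cv2.resize(t[120:380,110:510],(800,520),interpolation=cv2.INTER_CUBIC))
```

```text
(no output)
```

View pics/topcrop.png

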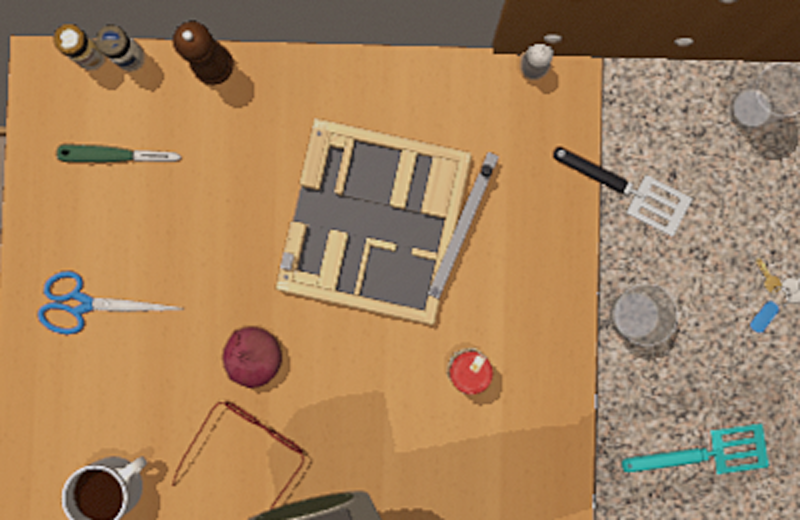

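```bash
cat >> h.py <<'E'
def go(x,y,z,yaw):
    s=r.sense(); T=np.array(s["tool_pos"]); R=Ro.from_euler("xyz",s["tcp_rot"],degrees=True)
    G=Ro.from_euler("xyz",[180,0,yaw],degrees=True)
    d=R.inv().apply(np.array([x,y,z])-T)/1000; v=(R.inv()*G).as_rotvec()
    print("shift",np.round(d,4),"rot",np.round(v,4),"rows>=",max(np.linalg.norm(d)/.0625,np.degrees(np.linalg.norm(v))/10.7).round(1))
E
python3 - <<'E'
from h import *
np.set_printoptions(precision=3,suppress=True)
p=r.snapshot("wrist"); R,t,K=cam(p); s=r.sense(); T=Ro.from_euler("xyz",s["tcp_rot"],degrees=True).as_matrix()
c=-R.T@t
print("cam in tool",T.T@(c-s["tool_pos"]),"axes (cols cam xyz in tool)\n",T.T@R.T,K)
go(500,-300,330,19); go(470,-50,330,0)
E
```

```text
cam in tool [  77.558    0.058 -143.511] axes (cols cam xyz in tool)
 [[ 0.    -0.952 -0.305]
 [ 1.     0.001 -0.001]
 [ 0.001 -0.305  0.952]] [[339.046   0.    319.399]
 [  0.    339.046 238.715]
 [  0.      0.      1.   ]]
shift [ 0.374 -0.153 -0.099] rot [0.    0.    0.002] rows>= 6.7
shift [ 0.428 -0.399 -0.099] rot [0.    0.    0.334] rows>= 9.5
```

Run:
```python
from h import *
go(590,-340,200,19)
```

```text
shift [ 0.446  -0.0855  0.0313] rot [0.     0.     0.0022] rows>= 7.3
```

```bash
python3 -m jog '[0.44,-0.085,0.03,0,0,0,0.44,-0.085,0.03,0,0,0,0.44,-0.085,0.03,0,0,0,0.44,-0.085,0.03,0,0,0,0.44,-0.085,0.03,0,0,0,0.44,-0.085,0.03,0,0,0,0.44,-0.085,0.03,0,0,0,0.44,-0.085,0.03,0,0,0]'
cat >> h.py <<'E'
def fit(w,m):
    "principal axis and extents of masked cloud, robust"
    m=cv2.erode(m.astype(np.uint8),np.ones((2,2)))>0
    q=w[m]; q=q[~np.isnan(q[:,0])]
    med=np.median(q,0); q=q[np.linalg.norm(q-med,axis=1)<140]
    rect=cv2.minAreaRect(q[:,:2].astype(np.float32))
    return q,rect
E
python3 - <<'E'
from h import *
np.set_printoptions(precision=1,suppress=True)
p=r.snapshot("wrist"); save(p,"w_turner"); w=cloud(p)
np.savez("w_turner.npz",w=w,img=p["pixels"])
for t in ["turner","keeper","keeper_knob"]:
  for o in r.outline_of(p,t)[:3]:
    q,rect=fit(w,o["region"]); print(t,o["score"],o["bbox"],rect,np.percentile(q[:,2],[2,50,98]))
    if t=="turner" : np.save("m_turner%d.npy"%int(o["bbox"][0]),o["region"])
print(r.sense()["tool_pos"])
E
```

```text
time: 2.15
tool_pos: [587.3, -339.1, 200.4]
tcp_rot: [-179.9, -0.0, 19.4]
ft_force: [1.0, -0.4, 0.2]
finger_gap: 85.2
grip_force: 0.0
turner 0.94 [246.8, 129.8, 408.5, 286.1] ((590.2427978515625, -341.1148681640625), (198.28724670410156, 58.737674713134766), 63.97450256347656) [ 2.1  9.5 15.9]
keeper 0.76 [22.1, 108.0, 147.4, 285.5] ((525.5513916015625, -126.9515380859375), (15.752366065979004, 209.91427612304688), 68.58207702636719) [33.9 36.2 59.2]
keeper_knob 0.91 [24.3, 108.9, 148.4, 285.4] ((525.9541625976562, -127.11735534667969), (15.74620532989502, 208.2068328857422), 68.59175109863281) [34.3 36.2 59.2]
[ 583.7 -343.2  201.3]
```

View pics/w_turner.png

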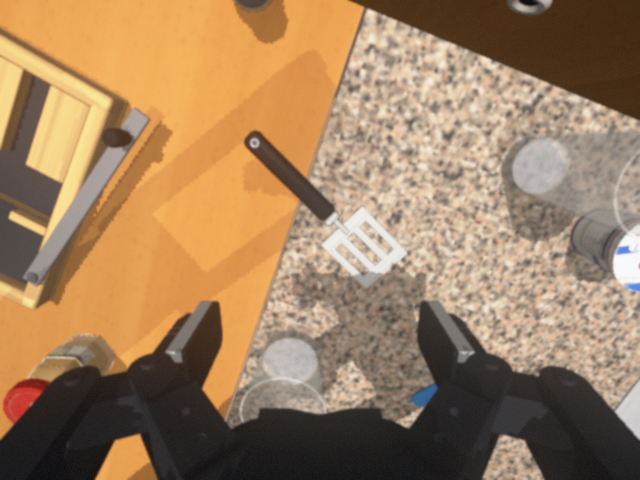

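Run:
```python
from h import *
go(520,-5,240,0)
```

```text
shift [ 0.0505 -0.3404 -0.0388] rot [3.000e-04 7.000e-04 3.333e-01] rows>= 5.5
```

```bash
python3 -m jog '[0.05,-0.34,-0.04,0,0,0.333,0.05,-0.34,-0.04,0,0,0.333,0.05,-0.34,-0.04,0,0,0.333,0.05,-0.34,-0.04,0,0,0.333,0.05,-0.34,-0.04,0,0,0.333,0.05,-0.34,-0.04,0,0,0.333,0.05,-0.34,-0.04,0,0,0.333,0.05,-0.34,-0.04,0,0,0.333]'
python3 - <<'E'
from h import *
np.set_printoptions(precision=1,suppress=True)
r.snapshot("wrist")
p=r.snapshot("wrist"); save(p,"w_tray"); w=cloud(p)
np.savez("w_tray.npz",w=w,img=p["pixels"],**{k:p[k] for k in("K","rvec","tvec")})
for t in ["tray","keeper","keeper_knob"]:
  for o in r.outline_of(p,t)[:2]:
    q,rect=fit(w,o["region"]); print(t,o["score"],o["bbox"],rect,np.percentile(q[:,2],[2,50,98]))
print(r.sense()["tool_pos"])
go(420,380,240,0)
E
```

```text
time: 3.35
tool_pos: [520.1, -6.4, 241.5]
tcp_rot: [180.0, -0.0, -0.0]
ft_force: [-0.5, -0.0, -0.6]
finger_gap: 85.1
grip_force: 0.0
tray 0.81 [204.7, 53.6, 493.8, 311.4] ((525.7843017578125, -21.08966064453125), (251.7284698486328, 238.6610107421875), 78.8819808959961) [ 6.1 17.8 36. ]
keeper 0.96 [387.0, 101.2, 489.9, 287.9] ((521.9691772460938, -132.41006469726562), (31.22358512878418, 211.04969787597656), 68.52528381347656) [34.1 35.9 58.8]
keeper 0.64 [396.8, 323.7, 434.7, 407.0] ((324.0759582519531, -120.4333267211914), (21.486852645874023, 67.47625732421875), 83.87638092041016) [ 6.9 62.4 88.1]
keeper_knob 0.61 [388.5, 99.3, 488.6, 286.2] ((526.1441650390625, -126.48277282714844), (16.46392059326172, 207.6078643798828), 68.60844421386719) [34.3 35.9 58.9]
keeper_knob 0.18 [205.7, 55.5, 490.5, 312.3] ((526.1336669921875, -19.860733032226562), (254.42405700683594, 238.97898864746094), 79.10042572021484) [ 6.  17.8 36. ]
[520.3  -6.  241. ]
shift [-0.1 -0.4  0. ] rot [ 0.  0. -0.] rows>= 6.4
```

View pics/w_tray.png

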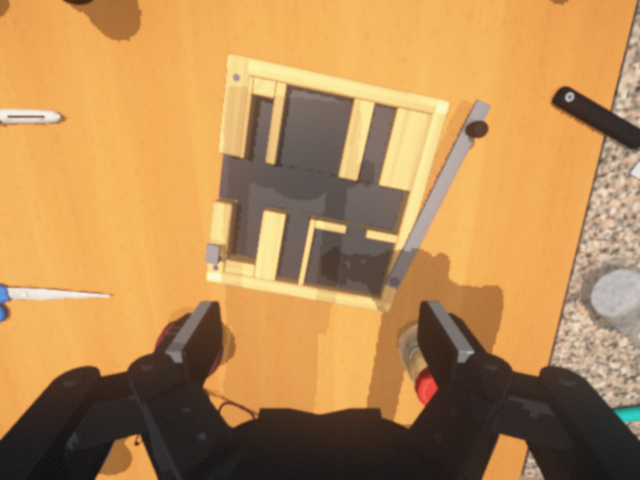

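```bash
cat > tray.py <<'E'
from h import *
np.set_printoptions(precision=1,suppress=True,linewidth=200)
d=np.load("w_tray.npz"); w=d["w"]
q=w[(w[...,2]>25)&(w[...,2]<31)&(abs(w[...,0]-527)<170)&(abs(w[...,1]+10)<170)]
m=np.zeros((400,400),np.uint8); ij=np.round(q[:,:2]-[327,-210]).astype(int); m[ij[:,0],ij[:,1]]=1
m=cv2.morphologyEx(m,cv2.MORPH_CLOSE,np.ones((5,5))); n,l,st,_=cv2.connectedComponentsWithStats(m)
k=1+np.argmax(st[1:,4]); q=q[l[ij[:,0],ij[:,1]]==k]
rect=cv2.minAreaRect(q[:,:2].astype(np.float32)); print(rect,np.median(q[:,2]))
yaw=np.radians(rect[2]-90 if rect[2]>45 else rect[2]); c=np.array(rect[0])
Rt=np.array([[np.cos(yaw),-np.sin(yaw)],[np.sin(yaw),np.cos(yaw)]])
a=w.reshape(-1,3); a=a[~np.isnan(a[:,0])]; L=np.c_[(a[:,:2]-c)@Rt,a[:,2]]
L=L[(abs(L[:,0])<130)&(abs(L[:,1])<125)]
for lo,hi in [(40,90),(-70,-40),(-92,-84),(-15,15)]:
    s=L[(L[:,0]>lo)&(L[:,0]<hi)]; b=np.floor(s[:,1]/2).astype(int)
    z=[(2*i+1,np.median(s[b==i,2])) for i in range(-56,56) if (b==i).any()]
    ed=[(z[i][0]-1,round(z[i-1][1]),round(z[i][1])) for i in range(1,len(z)) if abs(z[i][1]-z[i-1][1])>3]
    print((lo,hi),ed)
for y in (-60,-50,0,10,20,70,80,90):
    s=L[abs(L[:,1]-y)<4]; b=np.floor(s[:,0]/2).astype(int)
    z=[(2*i+1,np.median(s[b==i,2])) for i in range(-61,61) if (b==i).any()]
    print("y",y,[(z[i][0]-1,round(z[i-1][1]),round(z[i][1])) for i in range(1,len(z)) if abs(z[i][1]-z[i-1][1])>3])
print(np.degrees(yaw),c)
E
python3 tray.py
python3 -m jog '[-0.1,-0.4,0,0,0,0,-0.1,-0.4,0,0,0,0,-0.1,-0.4,0,0,0,0,-0.1,-0.4,0,0,0,0,-0.1,-0.4,0,0,0,0,-0.1,-0.4,0,0,0,0,-0.1,-0.4,0,0,0,0,-0.1,-0.4,0,0,0,0]'
python3 - <<'E'
from h import *
np.set_printoptions(precision=1,suppress=True)
r.snapshot("wrist"); r.snapshot("wrist")
p=r.snapshot("wrist"); save(p,"w_sc"); w=cloud(p)
for t in ["scissors","peeler"]:
  for o in r.outline_of(p,t)[:2]:
    q,rect=fit(w,o["region"]); print(t,o["score"],o["bbox"],rect,np.percentile(q[:,2],[2,50,98]))
    if o["score"]>.5:np.save("q_"+t,q)
print(r.sense()["tool_pos"])
E
```

```text
((529.0760498046875, -5.1371002197265625), (220.13848876953125, 239.662109375), 78.89594268798828) 28.575985852677547
(40, 90) [(-60, 28, 20), (-58, 20, 17), (-38, 17, 26), (-16, 28, 13), (50, 13, 22), (52, 22, 28), (62, 28, 8), (82, 7, 18), (84, 18, 29)]
(-70, -40) [(-98, 35, 29), (-94, 27, 18), (-2, 17, 28), (4, 28, 13), (30, 13, 21), (32, 21, 28), (56, 28, 8), (88, 7, 21), (90, 21, 29)]
(-92, -84) [(-94, 27, 18), (-2, 17, 29), (4, 28, 14), (30, 13, 23), (32, 23, 29), (58, 27, 17), (68, 18, 14), (74, 17, 20), (76, 20, 14), (78, 14, 18), (88, 18, 23), (90, 23, 29), (94, 30, 37), (96, 37, 43)]
(-15, 15) [(-108, 35, 29), (-96, 29, 25), (-94, 25, 11), (-92, 11, 7), (-74, 8, 312), (-62, 311, 321), (-60, 321, 325), (-58, 325, 307), (-50, 304, 298), (-48, 298, 284), (-44, 285, 288), (-42, 288, 321), (-30, 324, 327), (-16, 332, 328), (14, 327, 335), (30, 327, 323), (38, 320, 288), (46, 293, 300), (50, 302, 288), (52, 288, 301), (54, 301, 308), (56, 308, 326), (58, 326, 317), (60, 317, 322), (70, 316, 309), (72, 309, 7), (110, 7, 2)]
y -60 [(-104, 27, 20), (-32, 18, 23), (-26, 28, 17), (-24
[... 978 characters left out ...]
0, 28, 18), (-88, 18, 7), (-12, 8, 317), (-10, 317, 312), (-8, 312, 7), (88, 7, 27)]
y 80 [(-90, 28, 19), (-88, 19, 7), (88, 9, 27)]
y 90 [(-68, 26, 22), (-66, 22, 26), (-64, 26, 19), (-62, 19, 27), (-54, 27, 21), (-52, 21, 27), (-46, 26, 20), (-44, 20, 27), (-36, 25, 21), (-34, 21, 26), (-30, 27, 19), (-28, 19, 23), (-26, 23, 18), (-24, 18, 8), (24, 7, 27)]
-11.104057312011719 [529.1  -5.1]
time: 4.6
tool_pos: [419.1, 397.1, 240.7]
tcp_rot: [180.0, 0.1, 0.2]
ft_force: [1.0, -0.6, -0.4]
finger_gap: 85.3
grip_force: 0.0
peeler 0.7 [279.2, 0.0, 456.1, 19.3] ((608.3531494140625, 350.3599853515625), (14.380972862243652, 167.0049285888672), 1.5719809532165527) [ 5.  13.3 17.2]
[420.7 393.9 241.3]
```

View pics/w_sc.png

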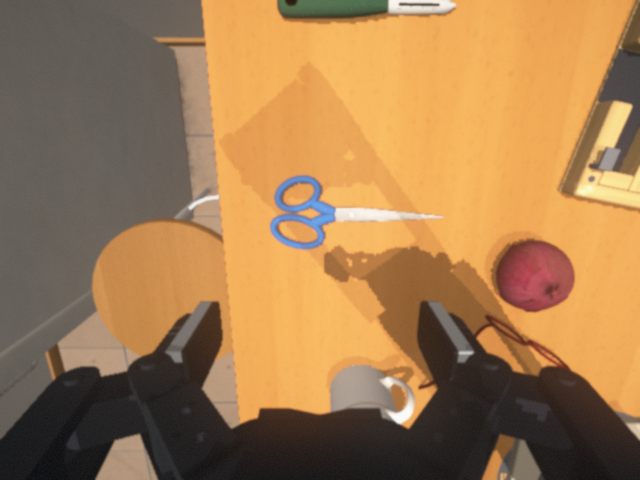

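Run:
```python
from h import *
np.set_printoptions(precision=1,suppress=True)
p=r.snapshot("wrist"); w=cloud(p)
for o in r.outline_of(p,"scissors")[:2]:
    q,rect=fit(w,o["region"]); print(o["score"],o["bbox"],rect,np.percentile(q[:,2],[2,50,98]))
q=w[175:250,268:450].reshape(-1,3); print(np.percentile(q[:,2],[5,20,50,80,99]))
img=p["pixels"][175:250,268:450].astype(int).reshape(-1,3)
blue=img[:,2]>img[:,0]+50; white=(img.min(1)>140)&(np.ptp(img,1)<45)
print(blue.sum(),white.sum()); 
b=q[blue]; wh=q[white]; print("loops",cv2.minAreaRect(b[:,:2].astype(np.float32)),b.mean(0),b.min(0),b.max(0)); print("blade",cv2.minAreaRect(wh[:,:2].astype(np.float32)),wh.mean(0),wh.min(0),wh.max(0))
a=np.r_[b,wh]; print("all",cv2.minAreaRect(a[:,:2].astype(np.float32)))
v=cv2.fitLine(wh[:,:2].astype(np.float32),cv2.DIST_HUBER,0,.01,.01).ravel(); print("line",v,np.degrees(np.arctan2(v[1],v[0])))
print(r.sense()["tool_pos"])
```

```text
0.72 [269.2, 174.2, 442.2, 251.6] ((389.7572021484375, 357.2414855957031), (186.40834045410156, 84.3940200805664), 73.15087890625) [ 5.2  9.  11.4]
[nan nan nan nan nan]
1525 983
loops ((402.9767761230469, 413.86004638671875), (51.067779541015625, 76.73371124267578), 52.62239074707031) [nan nan nan] [nan nan nan] [nan nan nan]
blade ((384.91107177734375, 356.43511962890625), (189.97633361816406, 62.48677062988281), 82.29714965820312) [nan nan nan] [nan nan nan] [nan nan nan]
all ((419.14324951171875, 361.281005859375), (82.51761627197266, 191.79913330078125), 14.461542129516602)
line [0. 0. 0. 0.] 0.0
[420.6 394.1 241.4]
```

```bash
cat >> h.py <<'E'
def ray(p,uv,z):
    R,t,K=cam(p); uv=np.atleast_2d(uv).astype(float); d=np.c_[uv,np.ones(len(uv))]@np.linalg.inv(K).T@R; c=-R.T@t
    return c+d*((z-c[2])/d[:,2])[:,None]
E
python3 - <<'E'
from h import *
np.set_printoptions(precision=1,suppress=True)
p=r.snapshot("wrist"); save(p,"x"); w=cloud(p)
img=p["pixels"].astype(int)
v,u=np.mgrid[:480,:640]; box=(v>165)&(v<260)&(u>262)&(u<455)
blue=box&(img[...,2]>img[...,0]+50)
white=box&~blue&(img[...,2]>img[...,0]*0.8)&(u>330)&(img.min(2)>100)&(v<232)&(v>195)
f=lambda m,z: ray(p,np.c_[u[m],v[m]],z).astype(np.float32)[:,:2]
B=f(blue,8);W=f(white,6)
print(len(B),len(W)); print("loops",cv2.minAreaRect(B),B.mean(0)); print("blade",cv2.minAreaRect(W),W.mean(0),W.min(0),W.max(0))
A=np.r_[B,W]; print("all",cv2.minAreaRect(A))
l=cv2.fitLine(W,cv2.DIST_HUBER,0,.01,.01).ravel(); print("line",l,np.degrees(np.arctan2(l[1],l[0])))
zz=w[white][:,2]; print("z blade",np.nanmedian(zz),"loops",np.nanmedian(w[blue][:,2]))
# extents along axis
ax=l[:2]*np.sign(-l[1]); n=np.array([-ax[1],ax[0]]); o=l[2:4]
for nm,S in(("B",B),("W",W)): print(nm,((S-o)@ax).min(),((S-o)@ax).max(),((S-o)@n).min(),((S-o)@n).max())
print("ax",ax,o)
E
```

```text
1523 898Traceback (most recent call last):
  File "<stdin>", line 10, in <module>
cv2.error: OpenCV(4.12.0) /io/opencv/modules/imgproc/src/convhull.cpp:143: error: (-215:Assertion failed) total >= 0 && (depth == CV_32F || depth == CV_32S) in function 'convexHull'
```

Run:
```python
from h import *
np.set_printoptions(precision=2,suppress=True)
p=r.snapshot("wrist"); w=cloud(p)
img=p["pixels"].astype(int)
v,u=np.mgrid[:480,:640]; box=(v>165)&(v<260)&(u>262)&(u<455)
blue=box&(img[...,2]>img[...,0]+50)
white=box&~blue&(img[...,2]>img[...,0]*0.8)&(u>330)&(img.min(2)>100)&(v<232)&(v>195)
f=lambda m,z: np.ascontiguousarray(ray(p,np.c_[u[m],v[m]],z)[:,:2],dtype=np.float32)
B=f(blue,8);W=f(white,6)
print("loops",cv2.minAreaRect(B),B.mean(0)); print("blade",cv2.minAreaRect(W),W.mean(0),W.min(0),W.max(0))
print("all",cv2.minAreaRect(np.r_[B,W]))
l=cv2.fitLine(W,cv2.DIST_HUBER,0,.01,.01).ravel()
print("z blade",np.nanmedian(w[white][:,2]),"loops",np.nanmedian(w[blue][:,2]))
ax=l[:2]*np.sign(-l[1]); n=np.array([-ax[1],ax[0]]); o=l[2:4]
for nm,S in(("B",B),("W",W)): print(nm,((S-o)@ax).min(),((S-o)@ax).max(),((S-o)@n).min(),((S-o)@n).max())
print("ax",ax,np.degrees(np.arctan2(ax[1],ax[0])),o)
```

```text
loops ((407.2207336425781, 412.6053466796875), (69.27031707763672, 83.13382720947266), 79.40778350830078) [407.38 412.64]
blade ((406.8388671875, 318.4154357910156), (18.836811065673828, 125.3255844116211), 0.5800738334655762) [405.3  333.76] [396.79 255.71] [415.62 381.17]
all ((390.1446838378906, 357.3719787597656), (187.40939331054688, 82.78459167480469), 73.22210693359375)
z blade 7.135942516815726 loops 9.814434339746931
B -122.738014 -50.66278 -41.939808 41.25694
W -54.26429 71.510704 -9.832741 8.990343
ax [-0.03 -1.  ] -91.60754 [405.11 327.18]
```

Run:
```python
from h import *
go(406,358,60,88.5); go(406,358,1.5,88.5)
```

```text
shift [-0.0145  0.0365  0.1815] rot [ 1.0000e-04 -4.0000e-04 -1.5451e+00] rows>= 8.3
shift [-0.0145  0.0365  0.24  ] rot [ 1.0000e-04 -4.0000e-04 -1.5451e+00] rows>= 8.3
```

```bash
python3 -m jog '[-0.0145,0.0365,0.08,0,0,-1.545,-0.0145,0.0365,0.15,0,0,-1.545,-0.0145,0.0365,0.18,0,0,-1.545,-0.0145,0.0365,0.18,0,0,-1.545,-0.0145,0.0365,0.18,0,0,-1.545,-0.0145,0.0365,0.18,0,0,-1.545,-0.0145,0.0365,0.18,0,0,-1.545,-0.0145,0.0365,0.18,0,0,-1.545]' 1 60
python3 - <<'E'
from h import *
np.set_printoptions(precision=2,suppress=True)
for i in range(3): p=r.snapshot("wrist")
save(p,"w_sc2"); go(406,358,1.5,88.5); print(r.sense()["tool_pos"],r.sense()["tcp_rot"])
w=cloud(p); img=p["pixels"].astype(int)
# keypoints: predicted axis projected
O=np.array([405.8,352.2]); ax=np.array([np.cos(np.radians(-91.5)),np.sin(np.radians(-91.5))])
print(proj(p,[[*(O+ax*s),6] for s in(-98,0,50,100)]))
E
```

```text
time: 6.05
tool_pos: [405.8, 358.3, 61.5]
tcp_rot: [180.0, -0.0, 86.3]
ft_force: [0.1, 0.4, 0.1]
finger_gap: 85.5
grip_force: 0.0
shift [-0.    0.    0.06] rot [ 0.   -0.   -0.05] rows>= 1.0
[405.76 358.41  61.47] [179.99  -0.01  85.78]
[[313.91 103.77]
 [321.06 269.47]
 [324.   337.52]
 [326.57 397.16]]
```

View pics/w_sc2.png

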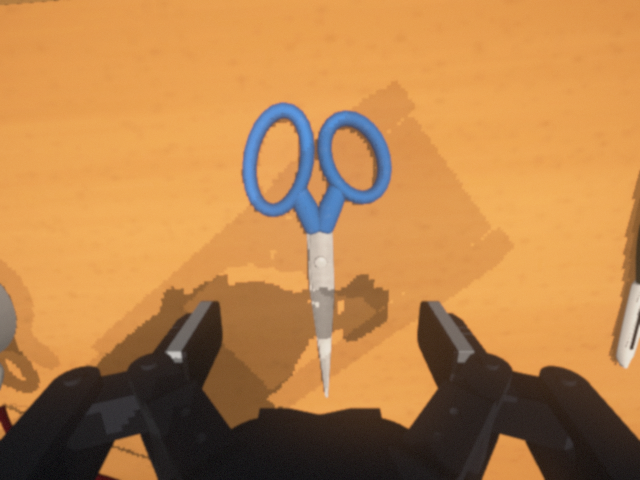

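```bash
python3 -m jog '[0,0,0.03,0,0,-0.045,0,0,0.055,0,0,-0.045,0,0,0.06,0,0,-0.045,0,0,0.06,0,0,-0.045,0,0,0.06,0,0,-0.045]'
python3 -m jog '[0,0,0,0,0,0,0,0,0,0,0,0,0,0,0,0,0,0,0,0,0,0,0,0,0,0,0,0,0,0,0,0,0,0,0,0,0,0,0,0,0,0,0,0,0,0,0,0]' -1 60
```

```text
time: 6.82
tool_pos: [406.5, 359.3, 2.7]
tcp_rot: [179.9, -0.1, 88.5]
ft_force: [-0.0, -0.3, -0.5]
finger_gap: 85.6
grip_force: 0.0
time: 7.82
tool_pos: [405.6, 358.6, 1.3]
tcp_rot: [180.0, -0.0, 88.6]
ft_force: [0.2, 0.1, 1.3]
finger_gap: 12.4
grip_force: 58.6
```

```bash
python3 -m jog '[0,0,-0.05,0,0,0,0,0,-0.1,0,0,0,0,0,-0.1,0,0,0]'
python3 - <<'E'
from h import *
go(513.9,-51.5,100,168.9)
E
```

```text
time: 8.2
tool_pos: [408.3, 360.7, 106.3]
tcp_rot: [179.6, -0.3, 88.6]
ft_force: [-0.9, 0.8, -0.8]
finger_gap: 12.5
grip_force: 58.6
shift [-0.4095  0.1157  0.0049] rot [ 9.4000e-03  4.0000e-04 -1.4019e+00] rows>= 7.5
```

```bash
python3 -m jog '[-0.407,0.119,0,0,0,-1.403,-0.407,0.119,0,0,0,-1.403,-0.407,0.119,0,0,0,-1.403,-0.407,0.119,0,0,0,-1.403,-0.407,0.119,0,0,0,-1.403,-0.407,0.119,0,0,0,-1.403,-0.407,0.119,0,0,0,-1.403,-0.407,0.119,0,0,0,-1.403]'
python3 - <<'E'
from h import *
for i in range(4): p=r.snapshot("wrist")
save(p,"w_p1"); print(r.sense()["tool_pos"],r.sense()["tcp_rot"],r.sense()["finger_gap"]); go(513.9,-51.5,18.5,168.9)
E
```

```text
time: 9.2
tool_pos: [513.7, -53.5, 99.9]
tcp_rot: [-180.0, -0.1, 166.1]
ft_force: [0.6, 0.6, -1.1]
finger_gap: 12.5
grip_force: 58.7
[513.41122521 -51.47899142  99.94249004] [ 1.79986584e+02 -1.32545488e-01  1.65669885e+02] 12.708839277723545
shift [-0.0007  0.0001  0.0814] rot [ 0.0003 -0.0023 -0.0564] rows>= 1.3
```

View pics/w_p1.png

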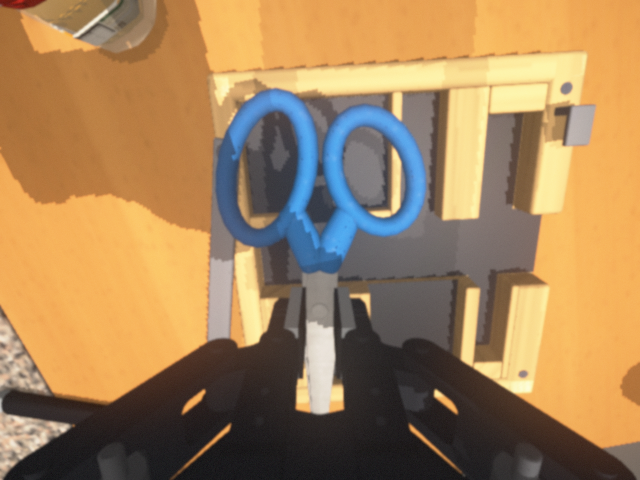

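```bash
python3 -m jog '[0,0,0.03,0,0,-0.056,0,0,0.05,0,0,-0.056,0,0,0.065,0,0,-0.056,0,0,0.075,0,0,-0.056,0,0,0.081,0,0,-0.056,0,0,0.081,0,0,-0.056,0,0,0.081,0,0,-0.056]'
```

```text
time: 10.28
tool_pos: [514.9, -51.4, 21.0]
tcp_rot: [-180.0, 0.1, 169.1]
ft_force: [-0.4, -0.0, -1.3]
finger_gap: 12.5
grip_force: 58.7
```

Run:
```python
from h import *
p=r.snapshot("wrist"); save(p,"w_p2"); s=r.sense(); print(s["tool_pos"],s["tcp_rot"],s["ft_force"])
```

```text
[514.94042328 -51.3871686   21.0253206 ] [-1.79998698e+02  7.28449556e-02  1.69100307e+02] [-0.71083868 -0.14562575 -0.5824675 ]
```

View pics/w_p2.png

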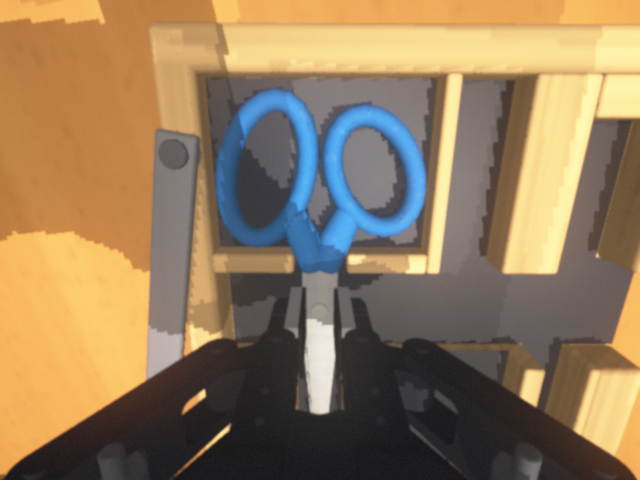

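```bash
python3 -m jog '[0,0,0.002,0,0,0,0,0,0.003,0,0,0]'
python3 -m jog '[0,0,0,0,0,0,0,0,0,0,0,0,0,0,0,0,0,0]' -0.1
python3 -m jog '[0,0,-0.04,0,0,0,0,0,-0.1,0,0,0,0,0,-0.16,0,0,0,0,0,-0.2,0,0,0,0,0,-0.2,0,0,0]'
python3 - <<'E'
from h import *
np.set_printoptions(precision=1,suppress=True)
p=r.snapshot("wrist");w=cloud(p); np.savez("after_sc.npz",w=w,img=p["pixels"],**{k:p[k] for k in("K","rvec","tvec")}); save(p,"after_sc")
for o in r.outline_of(p,"scissors")[:2]:
    q,rect=fit(w,o["region"]); print(o["score"],o["bbox"],rect,np.percentile(q[:,2],[2,50,98]))
go(600,370,240,88)
E
```

```text
time: 10.58
tool_pos: [514.7, -51.3, 17.6]
tcp_rot: [180.0, 0.1, 169.1]
ft_force: [1.1, -0.3, 1.2]
finger_gap: 12.4
grip_force: 59.2
time: 10.95
tool_pos: [514.3, -51.2, 17.3]
tcp_rot: [180.0, -0.0, 169.1]
ft_force: [0.4, -0.4, -0.6]
finger_gap: 38.6
grip_force: 0.0
time: 11.58
tool_pos: [516.8, -51.7, 222.1]
tcp_rot: [-180.0, 0.5, 169.1]
ft_force: [0.2, 0.8, 0.4]
finger_gap: 38.5
grip_force: 0.0
0.77 [275.3, 108.7, 362.5, 299.4] ((511.13507080078125, -65.3957290649414), (84.0584945678711, 185.1553192138672), 63.765811920166016) [19.7 24.9 27.2]
0.37 [230.6, 84.9, 494.7, 320.7] ((528.5767822265625, -6.3097991943359375), (248.9846954345703, 238.8248291015625), 78.73749542236328) [ 6.  19.2 36.3]
shift [-0.   0.4 -0. ] rot [0.  0.  1.4] rows>= 7.6
```

```bash
python3 -m jog '[-0.005,0.43,0,0,0,1.415,-0.005,0.43,0,0,0,1.415,-0.005,0.43,0,0,0,1.415,-0.005,0.43,0,0,0,1.415,-0.005,0.43,0,0,0,1.415,-0.005,0.43,0,0,0,1.415,-0.005,0.43,0,0,0,1.415,-0.005,0.43,0,0,0,1.415]' 1
python3 - <<'E'
from h import *
np.set_printoptions(precision=2,suppress=True)
for i in range(3): p=r.snapshot("wrist")
save(p,"w_pe"); w=cloud(p); s=r.sense(); print(s["tool_pos"],s["tcp_rot"])
for o in r.outline_of(p,"peeler")[:2]:
    m=o["region"]; print(o["score"],o["bbox"])
    if o["score"]<.5: continue
    v,u=np.nonzero(m); print("z",np.nanpercentile(w[m][:,2],[2,50,98]))
    img=p["pixels"].astype(int)
    g=img[v,u,1]>img[v,u,0]+8
    for nm,k,z in(("handle",g,11),("blade",~g,5),("all",g|True,8)):
        X=np.ascontiguousarray(ray(p,np.c_[u[k],v[k]],z)[:,:2],dtype=np.float32)
        print(nm,len(X),cv2.minAreaRect(X),X.mean(0))
E
```

```text
time: 12.68
tool_pos: [598.5, 373.5, 212.8]
tcp_rot: [-179.7, 0.1, 87.9]
ft_force: [-0.2, -0.1, 0.6]
finger_gap: 85.7
grip_force: 0.0
[599.29 370.17 214.17] [-179.78    0.13   88.28]
0.65 [322.5, 144.7, 348.9, 298.3]
z [ 1.12 14.26 17.16]
handle 72 ((614.9423828125, 380.17138671875), (96.11100769042969, 6.417571067810059), 88.39097595214844) [615.07 371.44]
blade 2791 ((612.1480712890625, 350.6960144042969), (170.31219482421875, 25.933521270751953), 89.45738220214844) [612.62 368.79]
all 2863 ((612.0589599609375, 351.54034423828125), (168.85984802246094, 25.712385177612305), 89.4573745727539) [612.59 369.51]
```

View pics/w_pe.png

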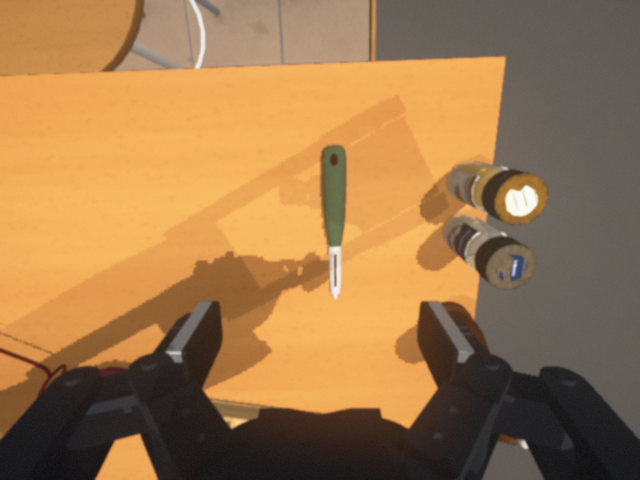

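Run:
```python
from h import *
go(612.2,359.8,4,89.4)
```

```text
shift [-0.0087  0.0134  0.211 ] rot [-0.0029  0.002  -0.0195] rows>= 3.4
```

```bash
python3 -m jog '[-0.009,0.0134,0.06,-0.003,0.002,-0.0195,-0.009,0.0134,0.12,-0.003,0.002,-0.0195,-0.009,0.0134,0.17,-0.003,0.002,-0.0195,-0.009,0.0134,0.2,-0.003,0.002,-0.0195,-0.009,0.0134,0.21,-0.003,0.002,-0.0195,-0.009,0.0134,0.21,-0.003,0.002,-0.0195,-0.009,0.0134,0.21,-0.003,0.002,-0.0195]'
python3 -m jog '[0,0,0,0,0,0,0,0,0,0,0,0,0,0,0,0,0,0,0,0,0,0,0,0,0,0,0,0,0,0,0,0,0,0,0,0]' -1 60
python3 - <<'E'
from h import *
np.set_printoptions(precision=2,suppress=True)
c=np.array([529.1,-5.1]);a=np.radians(-11.1);R=np.array([[np.cos(a),-np.sin(a)],[np.sin(a),np.cos(a)]])
P=c+R@[-9,73]; print(P); go(*P,100,168.9)
E
```

```text
time: 13.75
tool_pos: [615.2, 361.0, 9.9]
tcp_rot: [179.6, -0.2, 89.2]
ft_force: [0.1, 0.4, 0.3]
finger_gap: 85.6
grip_force: 0.0
time: 14.5
tool_pos: [613.9, 360.8, 7.8]
tcp_rot: [179.8, -0.1, 89.2]
ft_force: [-1.4, -0.4, 4.7]
finger_gap: 23.5
grip_force: 59.4
[534.32  68.27]
shift [-0.29 -0.07 -0.09] rot [ 0.    0.   -1.39] rows>= 7.5
```

```bash
python3 -c "
from h import *
s=r.sense();print(s['tool_pos'],s['tcp_rot'])"
python3 -m jog '[0,0,-0.05,0,0,0,0,0,-0.1,0,0,0,0,0,-0.1,0,0,0]'
python3 - <<'E'
from h import *
np.set_printoptions(precision=4,suppress=True)
for i in range(3): p=r.snapshot("wrist")
s=r.sense();print(s['tool_pos'],s['tcp_rot'],s["finger_gap"])
go(534.3,68.3,s['tool_pos'][2],168.9)
E
```

```text
[613.89691769 360.83665552   7.82328114] [ 1.79785469e+02 -1.35317083e-01  8.91576767e+01]
time: 14.88
tool_pos: [616.4, 362.0, 113.6]
tcp_rot: [179.3, -0.4, 89.2]
ft_force: [1.5, 0.2, -0.8]
finger_gap: 23.1
grip_force: 59.2
[612.3976 359.9777 105.7285] [179.9419  -0.0528  89.1527] 23.20370581185132
shift [-0.2928 -0.0738 -0.0003] rot [ 0.0015 -0.0001 -1.3919] rows>= 7.5
```

```bash
python3 -m jog '[-0.293,-0.074,0,0.001,0,-1.392,-0.293,-0.074,0,0.001,0,-1.392,-0.293,-0.074,0,0.001,0,-1.392,-0.293,-0.074,0,0.001,0,-1.392,-0.293,-0.074,0,0.001,0,-1.392,-0.293,-0.074,0,0.001,0,-1.392,-0.293,-0.074,0,0.001,0,-1.392,-0.293,-0.074,0,0.001,0,-1.392]'
python3 - <<'E'
from h import *
np.set_printoptions(precision=4,suppress=True)
for i in range(5): p=r.snapshot("wrist")
s=r.sense();print(s['tool_pos'],s['tcp_rot'],s["finger_gap"])
save(p,"w_pp")
go(534.3,68.3,30,168.9)
E
```

```text
time: 16.02
tool_pos: [533.1, 68.2, 104.0]
tcp_rot: [180.0, -0.1, 169.1]
ft_force: [0.8, -0.5, -0.2]
finger_gap: 23.0
grip_force: 59.3
[534.0091  68.582  105.2119] [179.9277  -0.0115 168.7869] 22.97955183298837
shift [-0.0004 -0.0003  0.0752] rot [ 0.0013 -0.0002 -0.002 ] rows>= 1.2
```

View pics/w_pp.png

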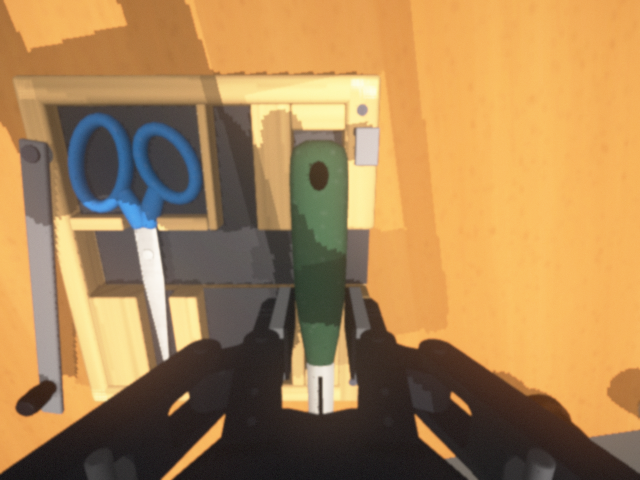

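```bash
python3 -m jog '[0,0,0.04,0.001,0,0,0,0,0.07,0.001,0,0,0,0,0.085,0.001,0,0,0,0,0.09,0.001,0,0,0,0,0.09,0.001,0,0,0,0,0.09,0.001,0,0]'
python3 -m jog '[0,0,0.001,0,0,0,0,0,0.002,0,0,0,0,0,0.002,0,0,0]'
python3 -m jog '[0,0,0.001,0,0,0,0,0,0.002,0,0,0,0,0,0.002,0,0,0]'
```

```text
time: 17.02
tool_pos: [536.3, 68.7, 17.9]
tcp_rot: [179.9, 0.2, 168.9]
ft_force: [-0.0, -0.3, -0.4]
finger_gap: 22.9
grip_force: 59.3
time: 17.4
tool_pos: [535.1, 68.7, 14.5]
tcp_rot: [180.0, 0.1, 168.9]
ft_force: [0.6, 0.5, -0.2]
finger_gap: 23.1
grip_force: 59.3
time: 17.77
tool_pos: [535.3, 68.7, 13.7]
tcp_rot: [180.0, 0.1, 168.9]
ft_force: [-6.8, -0.7, 12.4]
finger_gap: 23.0
grip_force: 60.9
```

```bash
python3 -m jog '[0,0,0,0,0,0,0,0,0,0,0,0,0,0,0,0,0,0]' 0.15
python3 -m jog '[0,0,-0.04,0,0,0,0,0,-0.1,0,0,0,0,0,-0.16,0,0,0,0,0,-0.2,0,0,0,0,0,-0.2,0,0,0]'
cat > tl.py <<'E'
from h import *
np.set_printoptions(precision=1,suppress=True)
c=np.array([529.1,-5.1]);a=np.radians(-11.1);Rt=np.array([[np.cos(a),-np.sin(a)],[np.sin(a),np.cos(a)]])
def chk(name):
    p=r.snapshot("wrist"); save(p,"chk_"+name); w=cloud(p)
    for o in r.outline_of(p,name)[:2]:
        q=w[o["region"]]; q=q[~np.isnan(q[:,0])]; L=np.c_[(q[:,:2]-c)@Rt,q[:,2]]
        k=(abs(L[:,0])<130)&(abs(L[:,1])<130); L=L[k]
        if len(L): print(name,o["score"],o["bbox"],"tray-frame 2/50/98 pct:",np.percentile(L,[2,50,98],axis=0))
E
python3 - <<'E'
from tl import *
for i in range(2): r.snapshot("wrist")
chk("peeler")
# height profile along the peeler centre line and others
s=r.sense(); print(s["tool_pos"],s["tcp_rot"])
go(585,-335,200,64)
E
```

```text
time: 18.15
tool_pos: [535.1, 68.7, 12.3]
tcp_rot: [180.0, 0.1, 168.9]
ft_force: [0.4, 0.6, 0.8]
finger_gap: 48.8
grip_force: 0.0
time: 18.77
tool_pos: [537.3, 68.7, 217.3]
tcp_rot: [179.9, 0.6, 168.9]
ft_force: [0.6, -0.4, 0.1]
finger_gap: 49.3
grip_force: 0.0
peeler 0.63 [310.5, 132.9, 334.9, 293.3] tray-frame 2/50/98 pct: [[-80.   62.1   7.6]
 [-24.1  74.1  20.3]
 [ 77.3  84.8  23.2]]
[533.7  68.6 210.5] [180.   -0.1 168.9]
shift [-0.1 -0.4  0. ] rot [-0.  -0.   1.8] rows>= 9.8
```

```bash
python3 -m jog '[-0.128,-0.386,0,0,0,1.83,-0.128,-0.386,0,0,0,1.83,-0.128,-0.386,0,0,0,1.83,-0.128,-0.386,0,0,0,1.83,-0.128,-0.386,0,0,0,1.83,-0.128,-0.386,0,0,0,1.83,-0.128,-0.386,0,0,0,1.83,-0.128,-0.386,0,0,0,1.83]' 1
python3 - <<'E'
from h import *
np.set_printoptions(precision=2,suppress=True)
for i in range(6): p=r.snapshot("wrist")
save(p,"w_tu"); w=cloud(p); s=r.sense(); print(s["tool_pos"],s["tcp_rot"])
for o in r.outline_of(p,"turner")[:2]:
    m=o["region"]; print(o["score"],o["bbox"],"z",np.nanpercentile(w[m][:,2],[2,50,98]))
    if o["score"]<.5: continue
    v,u=np.nonzero(m); img=p["pixels"].astype(int)
    g=img[v,u].max(1)<90
    for nm,k,z in(("handle",g,10),("blade",~g,2),("all",g|True,5)):
        X=np.ascontiguousarray(ray(p,np.c_[u[k],v[k]],z)[:,:2],dtype=np.float32)
        l=cv2.fitLine(X,cv2.DIST_HUBER,0,.01,.01).ravel()
        print(nm,len(X),cv2.minAreaRect(X),X.mean(0),np.degrees(np.arctan2(l[1],l[0])))
go(585,-335,200,64)
E
```

```text
time: 19.98
tool_pos: [584.5, -337.2, 209.1]
tcp_rot: [-179.9, -0.1, 82.4]
ft_force: [0.9, 0.1, 0.2]
finger_gap: 85.2
grip_force: 0.0
[ 585.88 -334.    211.6 ] [179.95  -0.07  83.22]
0.89 [0.0, 278.4, 76.6, 394.3] z [ 0.81  7.13 15.73]
handle 194 ((230.201171875, -410.4927978515625), (5.217062950134277, 82.66434478759766), 9.551745414733887) [ 228.87 -404.09] -80.3025
blade 2290 ((220.84033203125, -451.9634704589844), (63.256710052490234, 145.70741271972656), 10.837018966674805) [ 218.32 -460.99] -82.7135
all 2484 ((223.41317749023438, -447.1567687988281), (62.71886444091797, 150.88063049316406), 10.837067604064941) [ 221.68 -455.12] -84.974266
0.66 [276.1, 117.6, 368.1, 300.2] z [ 0.7   4.98 15.78]
handle 1081 ((609.21923828125, -300.39306640625), (106.57508850097656, 17.818086624145508), 63.83579635620117) [ 601.88 -315.65] 59.677155
blade 3690 ((589.122314453125, -339.18865966796875), (200.8662109375, 61.45881652832031), 64.9671401977539) [ 581.76 -357.66] 63.62764
all 4771 ((589.1663208007812, -338.4896240234375), (199.1583251953125, 60.93625259399414), 64.96724700927734) [ 586.43 -347.67] 63.5905
shift [-0.   -0.    0.01] rot [ 0.   -0.    0.33] rows>= 1.8
```

Run:
```python
from h import *
np.set_printoptions(precision=4,suppress=True)
go(592.2,-334,3,64.2)
```

```text
shift [0.0006 0.0058 0.209 ] rot [ 0.0013 -0.0012  0.3311] rows>= 3.3
```

```bash
python3 -m jog '[0,0.006,0.06,0,0,0.331,0,0.006,0.12,0,0,0.331,0,0.006,0.16,0,0,0.331,0,0.006,0.19,0,0,0.331,0,0.006,0.205,0,0,0.331,0,0.006,0.208,0,0,0.331,0,0.006,0.208,0,0,0.331,0,0.006,0.208,0,0,0.331]'
python3 -m jog '[0,0,0,0,0,0,0,0,0,0,0,0,0,0,0,0,0,0,0,0,0,0,0,0,0,0,0,0,0,0,0,0,0,0,0,0,0,0,0,0,0,0]' -1 60
python3 -c "
from h import *
s=r.sense();print(s['tool_pos'],s['tcp_rot'])"
python3 -m jog '[0,0,-0.05,0,0,0,0,0,-0.1,0,0,0,0,0,-0.1,0,0,0]'
python3 - <<'E'
from tl import *
np.set_printoptions(precision=4,suppress=True)
for i in range(5): p=r.snapshot("wrist")
s=r.sense();print(s['tool_pos'],s['tcp_rot'],s["finger_gap"])
P=c+Rt@[-6,17.5]; print(P); go(*P,s['tool_pos'][2],168.9)
E
```

```text
time: 21.32
tool_pos: [593.6, -336.2, 6.4]
tcp_rot: [179.7, -0.1, 64.0]
ft_force: [-0.7, 0.2, 0.5]
finger_gap: 85.3
grip_force: 0.0
time: 22.2
tool_pos: [592.7, -335.6, 4.8]
tcp_rot: [179.9, -0.1, 64.0]
ft_force: [-0.3, -0.1, 3.4]
finger_gap: 18.0
grip_force: 60.0
[ 592.6929354  -335.64521098    4.79769967] [ 1.79866026e+02 -6.77639695e-02  6.39967267e+01]
time: 22.58
tool_pos: [595.2, -337.5, 110.5]
tcp_rot: [179.4, 0.0, 64.0]
ft_force: [-0.5, -0.6, -1.0]
finger_gap: 17.9
grip_force: 59.6
[ 590.901  -334.5977  101.8846] [-179.8713   -0.1047   64.0005] 17.842817104018426
[526.5814  13.2278]
shift [ 0.2844 -0.2103  0.001 ] rot [ 0.0001 -0.0033 -1.8308] rows>= 9.8
```

```bash
python3 -m jog '[0.285,-0.209,0,0,-0.002,-1.831,0.285,-0.209,0,0,-0.002,-1.831,0.285,-0.209,0,0,-0.002,-1.831,0.285,-0.209,0,0,-0.002,-1.831,0.285,-0.209,0,0,-0.002,-1.831,0.285,-0.209,0,0,-0.002,-1.831,0.285,-0.209,0,0,-0.002,-1.831,0.285,-0.209,0,0,-0.002,-1.831]'
python3 - <<'E'
from tl import *
np.set_printoptions(precision=4,suppress=True)
for i in range(3): p=r.snapshot("wrist")
go(527.8,13,101,168.9)
E
```

```text
time: 23.82
tool_pos: [528.0, 13.2, 102.8]
tcp_rot: [-179.9, 0.0, 150.4]
ft_force: [-0.0, -0.1, -1.1]
finger_gap: 17.9
grip_force: 59.5
shift [0.0008 0.0002 0.0021] rot [-0.0008  0.0004 -0.3339] rows>= 1.8
```

```bash
python3 -m jog '[0.0005,0,0,0,0,-0.334,0.0005,0,0,0,0,-0.334,0.0005,0,0.02,0,0,-0.334,0.0005,0,0.05,0,0,-0.334,0.0005,0,0.05,0,0,-0.334]'
python3 - <<'E'
from tl import *
np.set_printoptions(precision=2,suppress=True)
for i in range(4): p=r.snapshot("wrist")
save(p,"w_tp"); w=cloud(p); s=r.sense(); print(s["tool_pos"],s["tcp_rot"])
img=p["pixels"].astype(int)
for o in r.outline_of(p,"turner")[:2]:
    m=o["region"]; print(o["score"],o["bbox"])
    q=w[m]; q=q[(q[:,2]>40)&(q[:,2]<75)]; 
    if len(q)<50: continue
    L=(q[:,:2]-c)@Rt
    # handle centre line per x bin
    for x in range(-110,-20,15):
        k=abs(L[:,0]-x)<5
        if k.sum()>5: print(x,np.percentile(L[k,1],[3,97]),np.percentile(L[k,1],[3,97]).mean(),np.median(q[k,2]))
    print("end",np.percentile(L[:,0],0.5))
go(527.8,13,17,168.9)
E
```

```text
time: 24.6
tool_pos: [526.0, 12.5, 51.3]
tcp_rot: [-179.9, -0.2, 168.8]
ft_force: [-1.1, 0.6, -0.8]
finger_gap: 18.0
grip_force: 59.5
[529.98  12.31  55.77] [-179.98    0.26  168.99]
0.64 [295.2, 83.5, 345.7, 410.4]
-95 [ 8.12 24.88] 16.499396609503776 63.88048769769747
-80 [ 7.42 25.73] 16.572637727559137 64.56919957926945
-65 [ 7.94 25.52] 16.73301927042365 64.68832614036823
-50 [ 7.62 25.96] 16.789034386303104 64.68072154666983
-35 [ 7.76 25.76] 16.761676441036258 64.7281508939563
end -97.55524261865841
shift [0.   0.   0.04] rot [-0.  0.  0.] rows>= 0.6
```

Run:
```python
from tl import *
np.set_printoptions(precision=4,suppress=True)
for i in range(2): p=r.snapshot("wrist")
print(r.sense()["tool_pos"]);go(527.8,13,18,168.9)
```

```text
[529.9731  12.3622  55.7171]
shift [0.0024 0.0002 0.0377] rot [-0.0003  0.0048  0.0025] rows>= 0.6
```

```bash
python3 -m jog '[0.002,0,0.012,0,0.004,0.002,0.002,0,0.025,0,0.004,0.002,0.002,0,0.035,0,0.004,0.002,0.002,0,0.037,0,0.004,0.002,0.002,0,0.037,0,0.004,0.002]'
python3 -m jog '[0,0,0.001,0,0,0,0,0,0.002,0,0,0,0,0,0.002,0,0,0]'
```

```text
time: 25.58
tool_pos: [526.8, 12.8, 16.8]
tcp_rot: [-180.0, -0.1, 169.0]
ft_force: [-0.3, 0.3, -0.8]
finger_gap: 17.9
grip_force: 59.6
time: 25.95
tool_pos: [527.0, 12.8, 16.7]
tcp_rot: [-180.0, -0.1, 169.0]
ft_force: [-9.5, 0.4, 17.6]
finger_gap: 17.9
grip_force: 61.8
```

```bash
python3 -m jog '[0,0,0,0,0,0,0,0,0,0,0,0,0,0,0,0,0,0]' 0.1
python3 -m jog '[0,0,-0.04,0,0,0,0,0,-0.1,0,0,0,0,0,-0.16,0,0,0,0,0,-0.2,0,0,0,0,0,-0.22,0,0,0]'
python3 - <<'E'
from tl import *
for i in range(4): p=r.snapshot("wrist")
save(p,"w_all")
for n in("turner","peeler","scissors"): chk(n)
w=cloud(p)
q=w[(w[...,2]>52)&(w[...,2]<63)&(w[...,0]>560)&(w[...,0]<640)&(w[...,1]<-120)&(w[...,1]>-190)]; print("knob top",len(q),q.mean(0) if len(q) else "")
for o in r.outline_of(p,"keeper")[:1]:
    q,rect=fit(w,o["region"]); k=q[(q[:,2]>50)]; print(rect,"knob",k.mean(0),len(k))
pv=c+Rt@[-75,-102]; print(pv); 
s=r.sense(); print(s["tool_pos"])
E
```

```text
time: 26.32
tool_pos: [527.0, 12.8, 15.1]
tcp_rot: [-180.0, -0.1, 169.0]
ft_force: [-0.1, 0.5, -1.0]
finger_gap: 47.0
grip_force: 0.0
time: 26.95
tool_pos: [528.6, 12.8, 238.2]
tcp_rot: [-180.0, 0.1, 169.0]
ft_force: [-0.4, 0.0, -0.7]
finger_gap: 47.3
grip_force: 0.0
turner 0.74 [296.1, 110.5, 347.4, 291.8] tray-frame 2/50/98 pct: [[-96.6 -10.5  13.5]
 [ 15.   16.7  20.5]
 [ 95.9  45.   27.9]]
turner 0.45 [169.9, 133.4, 207.0, 322.1] tray-frame 2/50/98 pct: [[ -80.7 -129.3   34. ]
 [  -6.6 -114.3   35.7]
 [  97.5  -96.6   54.9]]
peeler 0.97 [363.1, 131.9, 390.6, 287.1] tray-frame 2/50/98 pct: [[-79.9  61.9  11.5]
 [-26.7  72.8  20.4]
 [ 75.7  83.8  23.4]]
scissors 0.83 [212.0, 117.0, 300.9, 286.2] tray-frame 2/50/98 pct: [[-94.8 -86.7  16.4]
 [-49.1 -48.3  24.6]
 [ 63.8  -8.6  27.2]]
knob top 175 [ 596.6 -152.6   57.2]
((534.4364624023438, -129.20220947265625), (16.46111488342285, 227.47853088378906), 68.48274230957031) knob [ 596.4 -151.8   56.7] 172
[435.9 -90.8]
[527.   12.9 234.4]
```

View pics/w_all.png

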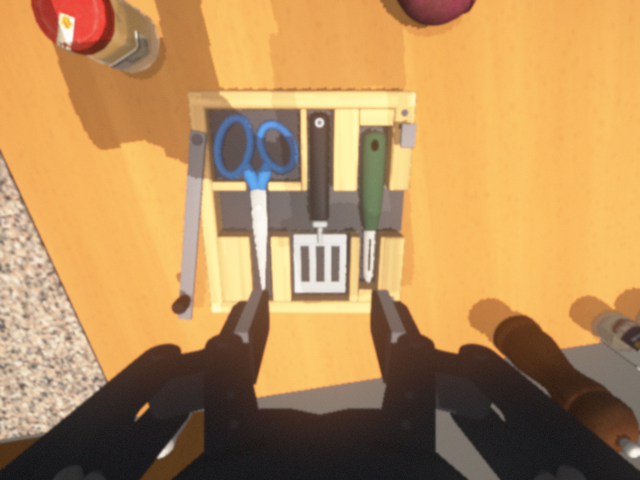

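```bash
python3 -m jog '[-0.102,-0.15,0.07,0,0,1.45,-0.102,-0.15,0.07,0,0,1.45,-0.102,-0.15,0.07,0,0,1.45,-0.102,-0.15,0.07,0,0,1.45,-0.102,-0.15,0.07,0,0,1.45,-0.102,-0.15,0.07,0,0,1.45,-0.102,-0.15,0.07,0,0,1.45,-0.102,-0.15,0.07,0,0,1.45]'
python3 -m jog '[0,0,0,0,0,1.45,0,0,0,0,0,1.45,0,0,0,0,0,1.45,0,0,0,0,0,1.45,0,0,0,0,0,1.45,0,0,0,0,0,1.45,0,0,0,0,0,1.45,0,0,0,0,0,1.45]'
python3 - <<'E'
from tl import *
np.set_printoptions(precision=4,suppress=True)
for i in range(4): p=r.snapshot("wrist")
s=r.sense();print(s["tool_pos"],s["tcp_rot"],s["joint_pos"])
w=cloud(p)
q=w[(w[...,2]>50)&(w[...,2]<63)&(w[...,0]>560)&(w[...,0]<640)&(w[...,1]<-120)&(w[...,1]>-190)]; print("knob top",len(q),q.mean(0) if len(q) else "")
go(598,-154,90,-21.4)
E
```

```text
time: 28.5
tool_pos: [598.6, -153.9, 164.9]
tcp_rot: [-179.9, 0.0, 85.6]
ft_force: [-0.0, -0.3, -0.3]
finger_gap: 47.2
grip_force: 0.0
time: 29.5
tool_pos: [598.6, -153.8, 165.0]
tcp_rot: [-180.0, 0.1, 2.5]
ft_force: [-0.1, -0.1, -0.6]
finger_gap: 46.7
grip_force: 0.0
[ 598.6702 -153.8544  165.1204] [179.9974   0.0979   2.997 ] [-19.1408  12.5093  86.6087  -0.0398  80.9717  67.8685]
knob top 327 [ 600.0344 -154.8675   57.7456]
shift [-0.0005  0.0001  0.0751] rot [0.0004 0.0017 0.4258] rows>= 2.3
```

```bash
python3 -m jog '[0,0,0,0,0,0.426,0,0,0.03,0,0,0.426,0,0,0.07,0,0,0.426,0,0,0.1,0,0,0.426,0,0,0.12,0,0,0.426,0,0,0.125,0,0,0.426,0,0,0.125,0,0,0.426,0,0,0.125,0,0,0.426]'
python3 -m jog '[0,0,0,0,0,0,0,0,0,0,0,0,0,0,0,0,0,0,0,0,0,0,0,0,0,0,0,0,0,0]' -1 40
python3 -c "
import numpy as np
for d in range(7,106,7): a=np.radians(d); print(d,round(-.1745*(1-np.cos(a)),4),round(-.1745*np.sin(a),4),round(-a,3))
for d in(100.3,101.5): a=np.radians(d); print(d,round(-.1745*(1-np.cos(a)),4),round(-.1745*np.sin(a),4),round(-a,3))"
```

```text
time: 30.7
tool_pos: [599.8, -154.4, 42.1]
tcp_rot: [180.0, -0.1, -21.6]
ft_force: [0.1, -0.1, 0.6]
finger_gap: 46.9
grip_force: 0.0
time: 31.32
tool_pos: [599.1, -154.1, 41.2]
tcp_rot: [180.0, -0.0, -21.6]
ft_force: [-1.3, 0.4, 5.2]
finger_gap: 13.7
grip_force: 39.0
7 -0.0013 -0.0213 -0.122
14 -0.0052 -0.0422 -0.244
21 -0.0116 -0.0625 -0.367
28 -0.0204 -0.0819 -0.489
35 -0.0316 -0.1001 -0.611
42 -0.0448 -0.1168 -0.733
49 -0.06 -0.1317 -0.855
56 -0.0769 -0.1447 -0.977
63 -0.0953 -0.1555 -1.1
70 -0.1148 -0.164 -1.222
77 -0.1352 -0.17 -1.344
84 -0.1563 -0.1735 -1.466
91 -0.1775 -0.1745 -1.588
98 -0.1988 -0.1728 -1.71
105 -0.2197 -0.1686 -1.833
100.3 -0.2057 -0.1717 -1.751
101.5 -0.2093 -0.171 -1.772
```

```bash
python3 -m jog '[-0.0013,-0.0213,0,0,0,-0.122,-0.0052,-0.0422,0,0,0,-0.244,-0.0116,-0.0625,0,0,0,-0.367,-0.0204,-0.0819,0,0,0,-0.489,-0.0316,-0.1001,0,0,0,-0.611,-0.0448,-0.1168,0,0,0,-0.733,-0.052,-0.1245,0,0,0,-0.794,-0.052,-0.1245,0,0,0,-0.794]'
python3 - <<'E'
from tl import *
np.set_printoptions(precision=4,suppress=True)
s=r.sense(); P=np.array(s["tool_pos"][:2]); pv=c+Rt@[-75,-102]; d=P-pv
print(s["tcp_rot"],P,"r",np.hypot(*d),"ang",np.degrees(np.arctan2(d[1],d[0])),s["ft_force"])
F=pv+174.5*np.array([np.cos(np.radians(78.9)),np.sin(np.radians(78.9))]); print("final",F); go(*F,s["tool_pos"][2],78.9)
E
```

```text
time: 32.33
tool_pos: [595.6, -18.6, 41.2]
tcp_rot: [180.0, 0.1, 24.0]
ft_force: [-4.9, -2.0, 9.3]
finger_gap: 13.7
grip_force: 39.3
[179.999    0.1308  24.0085] [595.5865 -18.6407] r 175.24506027455226 ang 24.29862712951232 [-4.9316 -1.9832  9.3496]
final [469.4609  80.4829]
shift [-0.0749 -0.1419  0.0002] rot [-0.0011  0.0021 -0.958 ] rows>= 5.1
```

```bash
python3 -m jog '[-0.0013,-0.0213,0,0,0,-0.122,-0.0052,-0.0422,0,0,0,-0.244,-0.0116,-0.0625,0,0,0,-0.367,-0.0204,-0.0819,0,0,0,-0.489,-0.0316,-0.1001,0,0,0,-0.611,-0.0448,-0.1168,0,0,0,-0.733,-0.06,-0.1317,0,0,0,-0.855,-0.06,-0.1317,0,0,0,-0.855]'
python3 - <<'E'
from tl import *
np.set_printoptions(precision=4,suppress=True)
for i in range(3): r.snapshot("wrist")
s=r.sense(); P=np.array(s["tool_pos"][:2]); pv=c+Rt@[-75,-102]; d=P-pv
print(s["tcp_rot"],P,"r",np.hypot(*d),"ang",np.degrees(np.arctan2(d[1],d[0])),s["ft_force"])
F=pv+174.5*np.array([np.cos(np.radians(78.9)),np.sin(np.radians(78.9))]); go(*F,s["tool_pos"][2],78.9)
E
```

```text
time: 33.33
tool_pos: [487.3, 76.5, 41.2]
tcp_rot: [-180.0, 0.1, 73.0]
ft_force: [-1.3, -4.7, 4.7]
finger_gap: 13.3
grip_force: 39.7
[-179.9841    0.1115   72.8891] [487.9809  76.2845] r 174.9782774984415 ang 72.67224193717418 [-1.4061 -5.4004  5.9163]
shift [-0.0014 -0.0189  0.    ] rot [-0.0004  0.0019 -0.1049] rows>= 0.6
```

```bash
python3 -m jog '[-0.0005,-0.01,0,0,0,-0.055,-0.001,-0.016,0,0,0,-0.09,-0.0013,-0.018,0,0,0,-0.105,-0.0014,-0.02,0,0,0,-0.105,-0.0014,-0.021,0,0,0,-0.105,-0.0014,-0.021,0,0,0,-0.105]'
python3 - <<'E'
from tl import *
np.set_printoptions(precision=4,suppress=True)
for i in range(2): p=r.snapshot("wrist")
s=r.sense(); P=np.array(s["tool_pos"][:2]); pv=c+Rt@[-75,-102]; d=P-pv
print(s["tcp_rot"],P,"r",np.hypot(*d),"ang",np.degrees(np.arctan2(d[1],d[0])),s["ft_force"])
E
```

```text
time: 34.22
tool_pos: [469.8, 80.9, 41.4]
tcp_rot: [179.8, 0.1, 78.9]
ft_force: [8.4, -5.3, -2.1]
finger_gap: 13.7
grip_force: 39.1
[179.7735   0.0683  78.878 ] [469.7287  80.8297] r 174.89197328841382 ang 78.83578441537078 [ 7.7139 -7.2836 -1.949 ]
```

```bash
python3 -m jog '[0,-0.002,0,0,0,0,0,-0.004,0,0,0,0,0,-0.004,0,0,0,0]'
python3 -m jog '[0,0,0,0,0,0,0,0,0,0,0,0,0,0,0,0,0,0]' 0.1
python3 -m jog '[0,0,-0.03,0,0,0,0,0,-0.08,0,0,0,0,0,-0.14,0,0,0,0,0,-0.19,0,0,0,0,0,-0.19,0,0,0]'
python3 - <<'E'
from tl import *
for i in range(4): p=r.snapshot("wrist")
save(p,"end"); w=cloud(p)
pv=c+Rt@[-75,-102]
for o in r.outline_of(p,"keeper")[:1]:
    m=o["region"]; q=w[m]; q=q[(q[:,2]>32)&(q[:,2]<39)]; L=(q[:,:2]-c)@Rt; k=abs(L[:,0]+75)<25; L=L[k]
    print(o["score"],cv2.minAreaRect(np.ascontiguousarray(L,dtype=np.float32)), [ (y,L[abs(L[:,1]-y)<10,0].mean()) for y in(-90,-50,0,50)])
for n in("turner","peeler","scissors"): chk(n)
t=r.snapshot("top"); save(t,"top_end"); wt=cloud(t)
for n in("tumbler","jar","onion","pepper_mill"):
    for o in r.outline_of(t,n)[:1]: print(n,o["score"],o["bbox"],np.nanmedian(wt[o["region"]],0))
E
```

```text
time: 34.7
tool_pos: [469.2, 80.9, 41.9]
tcp_rot: [179.3, 0.0, 78.9]
ft_force: [27.4, -9.4, -19.9]
finger_gap: 13.7
grip_force: 39.2
time: 35.08
tool_pos: [463.0, 82.8, 40.2]
tcp_rot: [-179.9, 0.0, 78.9]
ft_force: [0.0, 0.3, 0.1]
finger_gap: 46.9
grip_force: 0.0
time: 35.7
tool_pos: [466.3, 83.1, 235.8]
tcp_rot: [179.6, -0.1, 78.9]
ft_force: [0.7, -0.6, -0.7]
finger_gap: 46.9
grip_force: 0.0
0.92 ((-74.7449722290039, -8.193214416503906), (15.315486907958984, 201.84239196777344), 0.06132325902581215) [(-90, np.float64(-75.28614495912423)), (-50, np.float64(-75.03340062526942)), (0, np.float64(-75.16267460861974)), (50, np.float64(-75.1361314149844))]
turner 0.71 [305.3, 228.1, 485.2, 279.8] tray-frame 2/50/98 pct: [[-95.2 -10.2  13.1]
 [ 34.3  19.6  15.7]
 [ 96.7  46.2  27.6]]
turner 0.33 [286.1, 169.2, 522.1, 362.9] tray-frame 2/50/98 pct: [[-116.2  -98.5    6. ]
 [  -0.7   28.    27.8]
 [ 114.2  109.5   41.4]]
scissors 0.94 [305.1, 274.6, 470.1, 342.6] tray-frame 2/50/98 pct: [[-94.  -85.1  21.3]
 [-46.3 -47.6  24.9]
 [ 70.5  -6.6  27. ]]
scissors 0.56 [281.6, 171.9, 519.9, 361.7] tray-frame 2/50/98 pct: [[-116.4  -99.2    6. ]
 [  -0.9   28.1   27.7]
 [ 114.6  109.5   41.4]]
tumbler 0.8 [414.1, 262.1, 446.1, 295.7] [ 410.6 -374.    21.6]
jar 0.58 [334.0, 292.5, 357.0, 315.8] [ 330.6 -136.2   86.2]
onion 0.68 [219.7, 281.0, 250.4, 312.2] [342.  151.4  55. ]
pepper_mill 0.45 [276.3, 254.6, 331.5, 269.7] [448.6 -19.7  35.8]
```

```bash
python3 -c "
from bench import r
print(r.hand_in())"
```

```text
the job is handed in; nothing more can be done
None
```

The scissors, peeler and turner lie flat in their recesses, the keeper bar is shut against its stop under the catch, and the job was handed in at about 36 s of the 72 s. In the last pictures the tumbler and jar were where they started. I never directed the arm near the onion or mill, but I have no clean before-and-after reading for those two.

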